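Load the mask-painting kit rack, tallest part last

ROBOT

A 6-joint arm with a two-finger parallel gripper is mounted at the origin on the work surface. World frame = base frame: x ahead of the robot, y to its left, z up, the work surface at z = 0. Lengths are in m, angles in rad, forces in N, time in s.
With the tool pointing down it reaches from about 0.3 to 0.85 m from the base axis. Payload 4.2 kg.
Tool frame: the origin (TCP) lies between the finger pads; the fingertips stand 25 mm ahead of it and the grasp point (between the pads) lies 6 mm ahead of it (env.tip_reach is the z of the fingertips in the tool frame, in m); z points along the fingers, y is the line along which they close (so a half turn about z gives the same grasp; the last joint's range is limited). The gripper opens to 91 mm and grips with 3 to 60 N. Pads are 32 mm wide; open, the fingers measure 118 mm over their backs; the gripper's body (76 mm by 178 mm) begins 60 mm behind the grasp point.
Start: joints at [-1.227, 0.32, 1.565, -0, 1.257, -0.02], TCP at [0.205, -0.537, 0.239] pointing down, gripper open.
Joint ranges: [-3.11, 3.11], [-0.84, 2.01], [0.21, 2.61], [-1.34, 4.49], [0.05, 2.63], [-2.56, 2.56]. Speed limits (rad/s): [2.57, 2.57, 3.14, 3.14, 3.14, 3.14].

INTERFACE

Orientations are given as a unit quaternion [w, x, y, z].
In Python, from rig import env gives the robot as it stands.
- The arm moves only by the tool carry_out, never from a script. Its arguments are lists of equal length, an entry for each row: "grip": the closure in counts, from 0 (fully open) to 255 (shut); "xyz": the shift along the tool's x, y, z in mm, a list of three; "dr": the turn, a rotation vector about the tool's x, y, z in degrees, a list of three. A call has 1 to 12 rows; each row is the pose to reach, as a shift and turn from the pose commanded when the call began, along the tool's axes at that moment; what a row does not reach only later rows make up. A row lasts 1/10 s, in which the tool goes at most 50 mm and 8.59 degrees, less where a joint would pass 70% of its speed; a pose out of reach is approached as far as the arm can. A call with a gripper value outside its range is refused whole. The fingers move at their own pace and stop on an object; "squeeze" is the grip in N (left out, the last holds). Time passes only in rows, so rows that repeat a pose let the fingers close. It gives the time, the measured TCP pose, the force and the opening at its end, in the units of the state.
- env.observe(): the state, without advancing time (a new reading comes with each control period).
- env.snapshot(name): name is "side" or "top" or "wrist"; returns a dict with "img" (480x640x3 uint8, blue, green, red), "mtx" (3x3 intrinsics, pixels), "R" (3x3) and "t" (3): a world point X has camera coordinates R X + t. Camera axes: x right, y down, z forward; pixel columns grow to the right and rows downward; lengths in m; the calibration is good to about 2 mm. The wrist camera is an equidistant fisheye: a pixel r from the principal point sees the ray r / f radians off the axis. A picture is of the moment at which its call begins. There is no depth.
- env.job_done(): hands the job in, once; it reports no verdict.
The state is a dict: "time_s": time; "q": joint angles; "dq": joint speeds; "tau": joint torques, N m; "tool_pos": TCP position; "ee_rot": TCP orientation; "force": force on the tool from outside, world axes, zero at the start; "wrist_torque": the same for the moment, N m; "opening": finger opening in m.
Only numpy, scipy, OpenCV 4.12 (cv2) and the standard library are available. Lean on these libraries where they do the work, as an engineer would, in place of code of your own. Each camera call takes 0.05 s, during which the arm holds its last target. There are 200 camera calls.

TASK

Load the open-fronted kit rack on the spray bench: without lifting them off the bench, slide the flat black disc and then the paint tin in through the front of the bay that fits each, fully home against its back, and only then set the tall head stand fully home in its own bay. Load lowest first and tallest last, leave everything standing upright and still, and do not disturb the spray gun, the brush pot or the white bottle.

Things in the scene. Friction and masses are not known exactly. Their poses are not given: they have to be found in the camera images.
- rack: Kit rack fixed on the bench, pose varies: dark back rail (372 mm along y, 30 high, 12 thick, 70 mm behind the origin) with three open-fronted bays of upright steel strip side by side at y = -121, 0, +121 mm, in any order. Origin on the bench at the middle bay's centre; -x is the open front, +x the back. No floor step: the thin sheet there does not obstruct sliding.
- bay_low: Bay for the disc: the widest, with the lowest walls. 114 mm wide inside, walls 12 mm high and 5 mm thick; its back wall's inner face lies 52 mm behind the origin (+x), its side walls end 47.5 mm in front of the origin (-x). Origin on the bench plane where the centre of the disc stands when fully home. Axes as the rack.
- bay_mid: Bay for the tin: 102 mm wide inside, walls 26 mm high and 5 mm thick; back wall's inner face 46 mm behind the origin (+x), side walls end 47.5 mm in front of it (-x). Origin where the centre of the tin stands when fully home. Axes as the rack.
- bay_high: Bay for the head stand: the narrowest, with the highest walls. 92 mm wide inside, walls 40 mm high and 5 mm thick; back wall's inner face 40 mm behind the origin (+x), side walls end 47.5 mm in front of it (-x). Origin where the centre of the stand's foot stands when fully home. Axes as the rack.
- disc: Flat round black turntable disc, 104 mm diameter, 22 mm high, 0.25 to 0.5 kg, lying on the bench; too wide to grasp, slides when pushed on its edge. Origin: centre of its underside, z up.
- tin: Round closed metal paint tin, 92 mm diameter, 58 mm high, 0.28 to 0.56 kg, standing on the bench; too wide to grasp, slides upright when pushed low down. Origin: centre of its underside, z up.
- stand: Head form on a stand, 205 mm tall, 0.45 kg, heavy foot: grey round foot 80 mm diameter, 16 mm high; steel pole 14 mm diameter; pale doll head from 123 to 205 mm up, its middle (159 to 189 mm up) an upright cylinder 62 mm in diameter that can be grasped from above. It may swing a little in the grip. Facial features to its -x. Origin: centre of its underside, z up.
- gun: Bystander: steel spray gun lying on the bench towards the robot's base. Barrel along its x from -69 to +55 mm, at y = +22 mm, up to 28 mm thick; black grip 18 mm thick at x = +35 mm reaching y = 115 mm; round cup 44 mm across above (-15, 22), 54 mm high. Origin on the bench just beside the barrel, on the side away from the grip.
- brush_pot: Bystander: white pot 70 mm diameter, 90 mm high, with brushes up to 180 mm above the bench. Stands beside the rack on the other side from the head stand. Origin: centre of its underside.
- bottle: Bystander: white bottle 48 mm diameter, 120 mm high, standing behind the rack. Origin: centre of its underside.
Things that resemble listed ones, but are neither listed nor needed, are in the scene too. Leave any orange or red look-alike of the bay_mid alone. Leave any green look-alike of the stand alone.

How it is judged:
By the outcome, as a careful person would: the job done as asked, in the order asked, and still so for the second after the job is handed in, with the robot touching nothing.
It also fails if it takes over 72 s, if anything falls off the work surface, if the arm or the gripper's body presses on something with over 40 N, if the wrist force passes 120 N, or if a joint passes its speed limit or range.

## Working session

There is one attempt and no reset: what is moved stays moved. The work goes in short steps, Python scripts to look and compute and a tool call to move; the robot and the scene stay as the last step left them, time stands still between calls to the robot, and variables do not carry over. Pictures are saved under pics/ and viewed, on a budget of 10 in all, crops included, one or two more only if the job needs it, and the job is handed in when it is done.

Besides the shell and the picture viewer there is one more tool, called as name(argument=value, ...) on one line, values as JSON. carry_out: Moves the arm, as the interface text tells. Its arguments: {"type":"object","properties":{"grip":{"type":"array","items":{"type":"number"}},"xyz":{"type":"array","items":{"type":"array","items":{"type":"number"}}},"dr":{"type":"array","items":{"type":"array","items":{"type":"number"}}},"squeeze":{"type":"number"}},"required":["grip","xyz","dr"]}

```bash
ls; mkdir -p pics; python3 - <<'E'
from rig import env
import cv2,numpy as np,pickle
o=env.observe();print(o['tool_pos'],o['ee_rot'],o['time_s'],env.tip_reach)
d={}
for n in("top","side"):
    s=env.snapshot(n);d[n]=s;cv2.imwrite(f'pics/{n}0.png',s['img']);print(n,s['mtx'].tolist(),np.round(-s['R'].T@s['t'],3),np.round(s['R'],3).tolist())
pickle.dump(d,open('s0.pkl','wb'))
E
```

```text
pics
[ 0.20445236 -0.53693355  0.23810976] [-8.83266815e-04  9.83498184e-01  1.80915783e-01 -1.44223080e-04] 0.0 0.025
top [[455.5247815214539, 0.0, 320.33723818181227], [0.0, 455.5247815214539, 231.43831822600072], [0.0, 0.0, 1.0]] [0.361 0.067 1.069] [[0.025, -0.999, 0.024], [-0.988, -0.028, -0.153], [0.153, -0.02, -0.988]]
side [[459.3815289357073, 0.0, 324.7218878197782], [0.0, 459.3815289357073, 241.7282101161058], [0.0, 0.0, 1.0]] [0.399 0.727 0.872] [[-0.99, -0.143, -0.016], [-0.1, 0.763, -0.639], [0.104, -0.63, -0.769]]
```

View pics/top0.png

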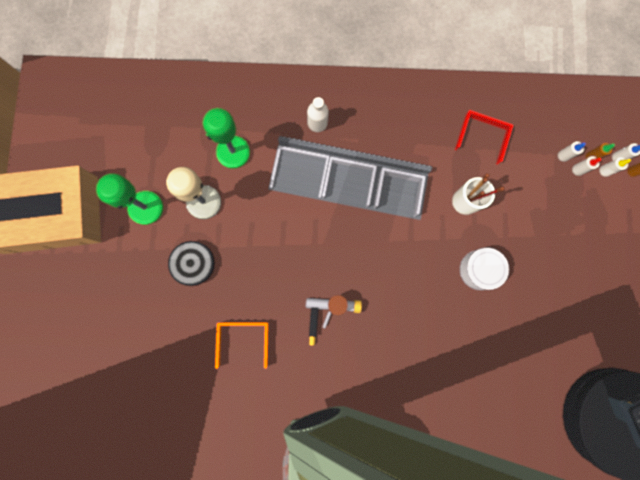

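View pics/side0.png

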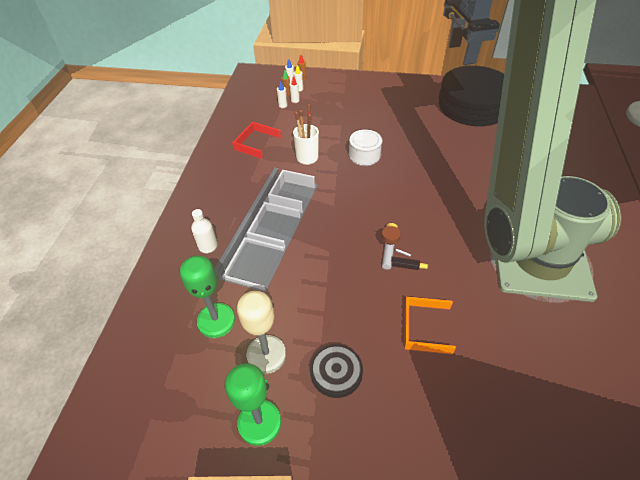

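```bash
cat > h.py <<'E'
import numpy as np,cv2,pickle
def unproj(s,uv,z):
    uv=np.atleast_2d(uv).astype(float);r=np.c_[uv,np.ones(len(uv))]@np.linalg.inv(s['mtx']).T@s['R']
    c=-s['R'].T@s['t'];z=np.asarray(z,float)*np.ones(len(uv))
    return c+r*((z-c[2])/r[:,2])[:,None]
def proj(s,X):
    p=np.atleast_2d(X)@s['R'].T+s['t'];p=p@s['mtx'].T;return p[:,:2]/p[:,2:]
E
python3 - <<'E'
import pickle,cv2
d=pickle.load(open('s0.pkl','rb'))
a=d['top']['img']
cv2.imwrite('pics/c1.png',cv2.resize(a[130:230,265:440],None,fx=4.5,fy=4.5,interpolation=cv2.INTER_CUBIC))
b=[cv2.resize(x,(400,300),interpolation=cv2.INTER_CUBIC) for x in (a[180:300,130:290],a[220:310,430:550],a[270:360,280:400],d['side']['img'][300:420,220:380])]
cv2.imwrite('pics/c2.png',cv2.vconcat([cv2.hconcat(b[:2]),cv2.hconcat(b[2:])]))
E
```

```text
(no output)
```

View pics/c1.png

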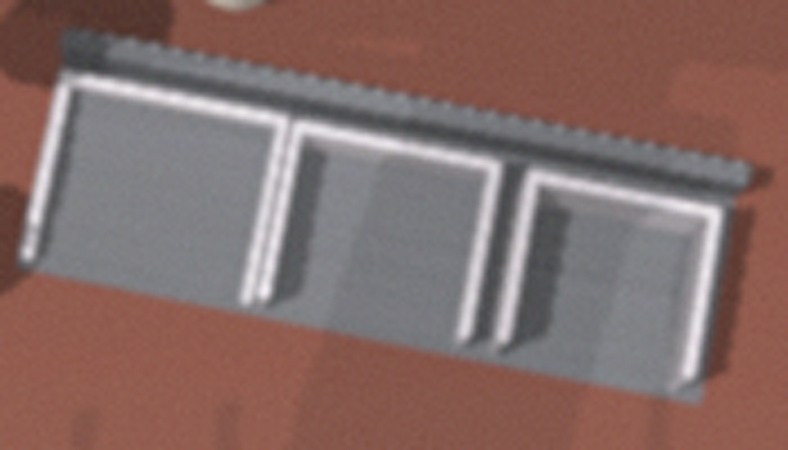

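View pics/c2.png

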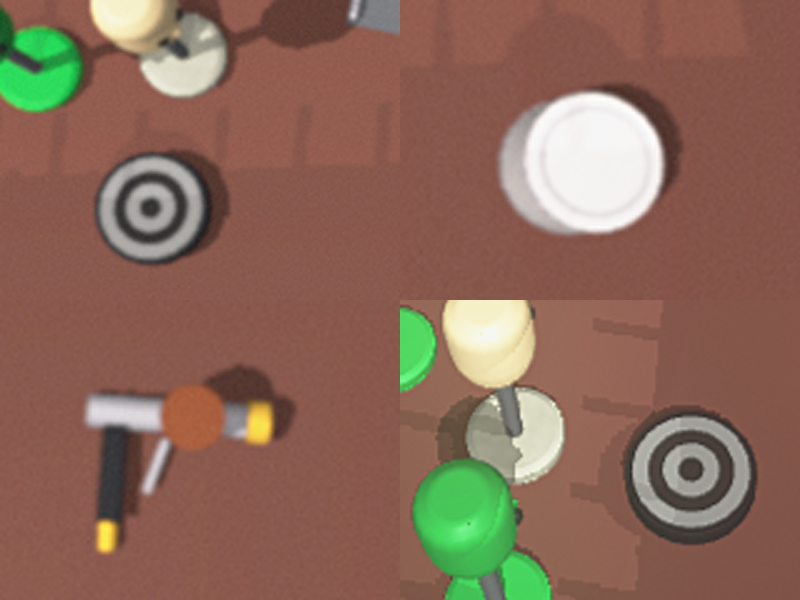

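```bash
python3 - <<'E'
import pickle,numpy as np
from h import *
from scipy.optimize import least_squares
d=pickle.load(open('s0.pkl','rb'));T,S=d['top'],d['side']
P=np.array([(68,82),(28,258),(282,122),(247,300),(297,130),(265,297),(495,167),(464,340),(530,178),(503,345),(717,210),(690,382)])/4.5+[265-.4,130-.4]
X=[]
for y0,h,b,z in((.121,.0595,.0545,.012),(0,.0535,.0485,.026),(-.121,.0485,.0425,.04)):
    for s in(1,-1): X+=[(b,y0+s*h,z),(-.047,y0+s*h,z)]
X=np.array(X)
def tf(p):
    c,s=np.cos(p[2]),np.sin(p[2]);return np.c_[p[0]+c*X[:,0]-s*X[:,1],p[1]+s*X[:,0]+c*X[:,1],X[:,2]]
r=least_squares(lambda p:(proj(T,tf(p))-P).ravel(),[.5,0,-.15]);p=r.x
print('rack',p,np.degrees(p[2]),'res px',np.round(r.fun.reshape(-1,2),1).tolist())
c,s=np.cos(p[2]),np.sin(p[2])
for n,y in(('low',.121),('mid',0),('high',-.121)):print(n,p[0]-s*y,p[1]+c*y)
for n,s_,uv,z in(('disc',T,(190,262.8),.022),('disc',S,(336,368),.022),('tin',T,(488,268.7),.058),('tin',S,(365.5,139),.058),('foot',T,(203.5,201),.016),('foot',S,(266.4,353.5),.016),('head',T,(182,183),.19),('head',S,(256,316),.165),('gun',T,(345,305),.028),('gunnose',T,(306,303),.014),('guntail',T,(362,307),.014),('guncup',T,(338,306),.054),('grip end',T,(312,344),.01),('pot',T,(465,203),.05),('bottle',T,(318,118),.06),('orange',T,(217,325),.02),('orange',T,(267,323),.02),('orangefr',T,(217,367),.02),('green',T,(233,151),.016),('green',T,(145,207),.016)):
    print(n,np.round(unproj(s_,uv,z)[0],3))
E
```

```text
rack [ 0.64318722 -0.01879614 -0.17090946] -9.792391010813898 res px [[-0.4, -0.7], [-0.4, 0.3], [0.4, 0.0], [-0.0, 0.8], [0.1, -0.6], [-0.6, 0.8], [0.3, -0.0], [-0.0, 0.1], [0.9, -0.2], [0.2, -0.7], [-0.1, 0.8], [-0.2, -0.7]]
low 0.6637667363699328 0.1004409474902563
mid 0.6431872217030689 -0.018796142276629305
high 0.6226077070362049 -0.13803323204351492
disc [0.442 0.342 0.022]
disc [0.445 0.346 0.022]
tin [ 0.444 -0.331  0.058]
tin [ 0.448 -0.328  0.058]
foot [0.589 0.322 0.016]
foot [0.589 0.331 0.016]
head [0.586 0.324 0.19 ]
head [0.59  0.333 0.165]
gun [ 0.356 -0.014  0.028]
gunnose [0.358 0.074 0.014]
guntail [ 0.352 -0.054  0.014]
guncup [0.353 0.003 0.054]
grip end [0.267 0.058 0.01 ]
pot [ 0.595 -0.285  0.05 ]
bottle [0.785 0.059 0.06 ]
orange [0.304 0.273 0.02 ]
orange [0.311 0.161 0.02 ]
orangefr [0.213 0.267 0.02 ]
green [0.713 0.26  0.016]
green [0.57  0.457 0.016]
```

```bash
cat >> h.py <<'E'
R0=np.array([.6432,-.0188]);YAW=-9.79
def rk(u,n):
    a=np.radians(YAW);c,s=np.cos(a),np.sin(a);return R0+[c*u-s*n,s*u+c*n]
def inv(x,y):
    a=np.radians(YAW);c,s=np.cos(a),np.sin(a);v=np.array([x,y])-R0;return np.array([c*v[0]+s*v[1],-s*v[0]+c*v[1]])
def pose(o):
    from scipy.spatial.transform import Rotation as Ro
    q=o['ee_rot'];M=Ro.from_quat([q[1],q[2],q[3],q[0]]).as_matrix()
    return np.array(o['tool_pos']),M,np.degrees(np.arctan2(M[1,0],M[0,0]))
def rel(o,*tg):
    p,M,psi=pose(o);print('pose',p.round(4),'psi',round(psi,1),'q1,q6',np.degrees(o['q'][[0,5]] if hasattr(o['q'],'shape') else [o['q'][0],o['q'][5]]).round(),'t',o['time_s'],'F',np.round(o['force'],1),'tilt',M[:,2].round(3))
    for x,y,z,s in tg:
        print((M.T@(np.array([x,y,z])-p)*1000).round(1),'dz',round(-((s-psi+180)%360-180),1))
E
python3 - <<'E'
from h import *
from rig import env
o=env.observe()
a=np.radians(-79.8);d=np.array([np.cos(a),np.sin(a)])
q=np.array([.4435,.344])-.077*d
rel(o,(.45,-.15,.26,60),(q[0],q[1],.2,100.2),(q[0],q[1],.033,100.2))
E
```

```text
pose [ 0.2045 -0.537   0.2382] psi 20.8 q1,q6 [-70.  -1.] t 0.1 F [ 0.9 -0.9  0.6] tilt [-0.001  0.002 -1.   ]
[ 367.2 -274.3  -21.3] dz -39.2
[ 551.1 -813.9   39.5] dz -79.4
[ 551.1 -813.6  206.5] dz -79.4
```

carry_out(grip=[115,115,115,115,115,115,115,115,115,115,115,115], xyz=[[367,-274,-21],[367,-274,-21],[367,-274,-21],[367,-274,-21],[367,-274,-21],[367,-274,-21],[367,-274,-21],[367,-274,-21],[367,-274,-21],[367,-274,-21],[390,-340,-10],[410,-390,0]], dr=[[0,0,-39],[0,0,-39],[0,0,-39],[0,0,-39],[0,0,-39],[0,0,-39],[0,0,-39],[0,0,-39],[0,0,-39],[0,0,-39],[0,0,-47],[0,0,-55]])

```text
time_s: 1.3
tool_pos: [0.4487, -0.0516, 0.243]
ee_rot: [0.0, 0.788, 0.616, -0.0]
force: [1.2, 0.5, -0.5]
opening: 0.0498
```

```bash
python3 - <<'E'
from h import *
from rig import env
o=env.observe();print(o['opening'])
rel(o,(.43,.42,.2,100.2),(.43,.42,.033,100.2))
E
```

```text
0.04981348232133664
pose [ 0.4487 -0.0516  0.243 ] psi 76.0 q1,q6 [-8.  6.] t 1.3 F [ 1.2  0.5 -0.5] tilt [-0. -0. -1.]
[ 453.2 -132.    42.8] dz -24.2
[ 453.3 -132.   209.8] dz -24.2
```

carry_out(grip=[115,115,115,115,115,115,115,115,115,115,115,115], xyz=[[453,-132,43],[453,-132,43],[453,-132,43],[453,-132,43],[453,-132,43],[453,-132,43],[453,-132,43],[453,-132,43],[453,-132,43],[453,-132,43],[453,-132,43],[453,-132,43]], dr=[[0,0,-24],[0,0,-24],[0,0,-24],[0,0,-24],[0,0,-24],[0,0,-24],[0,0,-24],[0,0,-24],[0,0,-24],[0,0,-24],[0,0,-24],[0,0,-24]])

```text
time_s: 2.5
tool_pos: [0.4317, 0.4184, 0.1996]
ee_rot: [0.0, 0.644, 0.765, -0.001]
force: [0.0, -0.3, 0.5]
opening: 0.0501
```

```bash
python3 - <<'E'
from h import *
from rig import env
o=env.observe()
rel(o,(.43,.42,.2,100.2),(.43,.42,.033,100.2))
s=env.snapshot('wrist');cv2.imwrite('pics/w1.png',s['img'])
E
```

```text
pose [0.4317 0.4184 0.1996] psi 99.9 q1,q6 [43. 33.] t 2.5 F [ 0.  -0.3  0.5] tilt [-0.001 -0.002 -1.   ]
[ 1.8 -1.4 -0.4] dz -0.3
[  2.2  -1.2 166.6] dz -0.3
```

View pics/w1.png

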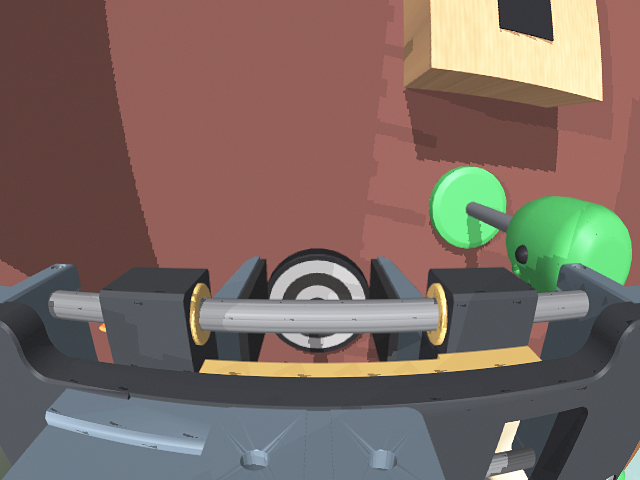

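carry_out(grip=[115,115,115,115,115,115,115,115,115,115,115,115], xyz=[[2,-1,50],[2,-1,100],[2,-1,140],[2,-1,160],[2,-1,167],[2,-1,167],[-6,-1,167],[-13,-1,167],[-20,-1,167],[-30,-1,167],[-42,-1,167],[-56,-1,167]], dr=[[0,0,0],[0,0,0],[0,0,0],[0,0,0],[0,0,0],[0,0,0],[0,0,0],[0,0,0],[0,0,0],[0,0,0],[0,0,0],[0,0,0]])

```text
time_s: 3.75
tool_pos: [0.4411, 0.364, 0.0342]
ee_rot: [0.0, 0.644, 0.765, 0.001]
force: [-0.9, 4.3, 2.8]
opening: 0.0503
```

```bash
python3 - <<'E'
from h import *
from rig import env
o=env.observe()
p,M,psi=pose(o);e=np.array([.4435,.344]);g=p[:2]-.0616*M[:2,0]
print('disc expected now',g,inv(*g),'push dir rack',np.degrees(np.arctan2(-M[1,0],-M[0,0]))-YAW)
rel(o)
s=env.snapshot('top');cv2.imwrite('pics/t1.png',cv2.resize(s['img'][130:330,120:420],None,fx=2.6,fy=2.6,interpolation=cv2.INTER_CUBIC))
E
```

```text
disc expected now [0.45162365 0.30328774] [-0.24355354  0.2848222 ] push dir rack -70.35071557924348
pose [0.4411 0.364  0.0342] psi 99.9 q1,q6 [38. 28.] t 3.75 F [-0.9  4.3  2.8] tilt [ 0.002  0.002 -1.   ]
```

View pics/t1.png

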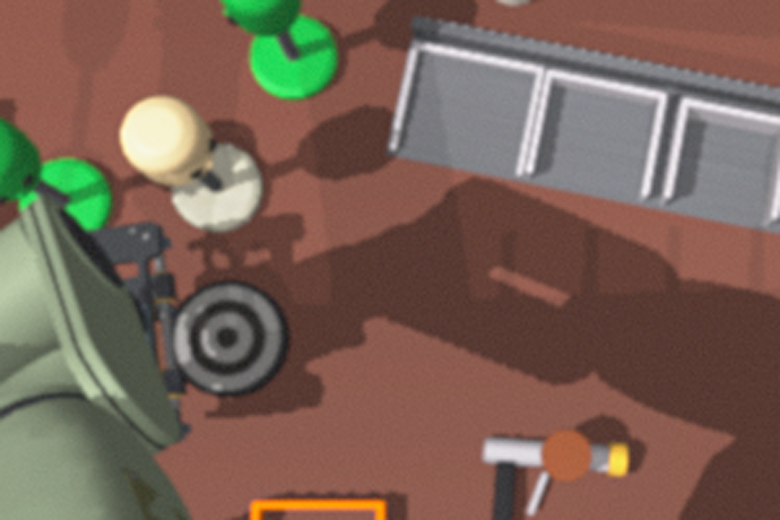

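carry_out(grip=[115,115,115,115,115,115,115,115,115,115,115,115], xyz=[[-15,0,0],[-31,0,0],[-48,0,0],[-65,0,0],[-82,0,0],[-99,0,0],[-116,0,0],[-133,0,0],[-148,0,0],[-160,0,0],[-169,0,0],[-174,0,0]], dr=[[0,0,0],[0,0,0],[0,0,0],[0,0,0],[0,0,0],[0,0,0],[0,0,0],[0,0,0],[0,0,0],[0,0,0],[0,0,0],[0,0,0]])

```text
time_s: 5.0
tool_pos: [0.47, 0.1917, 0.0333]
ee_rot: [-0.0, 0.644, 0.765, -0.0]
force: [-0.3, 3.6, 1.2]
opening: 0.05
```

```bash
python3 - <<'E'
from h import *
from rig import env
o=env.observe()
p,M,psi=pose(o);g=p[:2]-.0616*M[:2,0]
r=inv(*g);print('disc expected now',g,r)
# forward push pre pose
f=rk(r[0]-.078,r[1]); up=rk(r[0]-.02,r[1]+.14)
rel(o,(up[0],up[1],.12,100),(f[0],f[1],.12,170.2),(f[0],f[1],.033,170.2))
E
```

```text
disc expected now [0.48046953 0.13095051] [-0.18582392  0.1198995 ]
pose [0.47   0.1917 0.0333] psi 99.8 q1,q6 [21. 11.] t 5.0 F [-0.3  3.6  1.2] tilt [-0.001 -0.    -1.   ]
[ 77.   28.1 -86.7] dz -0.2
[-35.5 -73.5 -86.7] dz -70.4
[-35.4 -73.5   0.3] dz -70.4
```

carry_out(grip=[115,115,115,115,115,115,115,115,115,115,115,115], xyz=[[15,0,0],[15,0,-45],[15,0,-87],[-35,-73,-87],[-35,-73,-87],[-35,-73,-87],[-35,-73,-87],[-35,-73,-87],[-35,-73,-87],[-35,-73,-87],[-35,-73,-87],[-35,-73,-87]], dr=[[0,0,0],[0,0,0],[0,0,0],[0,0,-70],[0,0,-70],[0,0,-70],[0,0,-70],[0,0,-70],[0,0,-70],[0,0,-70],[0,0,-70],[0,0,-70]])

```text
time_s: 6.2
tool_pos: [0.4037, 0.1463, 0.1201]
ee_rot: [-0.0, 0.087, 0.996, -0.0]
force: [0.2, -0.7, 0.9]
opening: 0.0504
```

```bash
python3 - <<'E'
from h import *
from rig import env
o=env.observe()
rel(o,(*rk(-.186-.078,.121),.033,170.2),(*rk(-.0616,.121),.033,170.2))
s=env.snapshot('top');d=s['img'][200:330,180:380]
cv2.imwrite('pics/t2.png',cv2.resize(s['img'][130:330,180:480],None,fx=2.6,fy=2.6,interpolation=cv2.INTER_CUBIC))
print(proj(s,[*rk(-.186,.12),.022]))
E
```

```text
pose [0.4037 0.1463 0.1201] psi 170.0 q1,q6 [ 18. -62.] t 6.2 F [ 0.2 -0.7  0.9] tilt [-0.001 -0.001 -1.   ]
[-0.1 -0.9 87.1] dz -0.2
[-2.025e+02 -1.000e-01  8.700e+01] dz -0.2
[[282.96948156 248.74884281]]
```

View pics/t2.png

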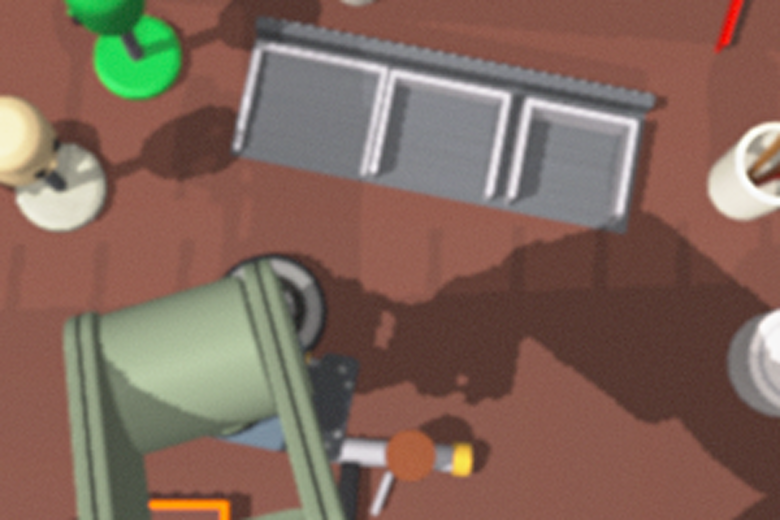

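carry_out(grip=[115,115,115,115,115,115,115,115,115,115,115,115], xyz=[[0,-1,45],[0,-1,75],[0,-1,87],[0,-1,87],[-7,-1,87],[-14,-1,87],[-22,-1,87],[-32,-1,87],[-45,-1,87],[-60,-1,87],[-75,-1,87],[-90,-1,87]], dr=[[0,0,0],[0,0,0],[0,0,0],[0,0,0],[0,0,0],[0,0,0],[0,0,0],[0,0,0],[0,0,0],[0,0,0],[0,0,0],[0,0,0]])

```text
time_s: 7.45
tool_pos: [0.4935, 0.1284, 0.0336]
ee_rot: [-0.0, 0.089, 0.996, -0.0]
force: [-3.4, -0.1, 4.7]
opening: 0.0502
```

```bash
python3 - <<'E'
from h import *
from rig import env
o=env.observe();p,M,psi=pose(o);print(inv(*(p[:2]-.0616*M[:2,0])))
rel(o,(*rk(-.0616,.121),.033,170.2))
s=env.snapshot('top')
cv2.imwrite('pics/t3.png',cv2.resize(s['img'][130:290,230:430],None,fx=3.5,fy=3.5,interpolation=cv2.INTER_CUBIC))
E
```

```text
[-0.11091481  0.11918224]
pose [0.4935 0.1284 0.0336] psi 169.8 q1,q6 [ 13. -67.] t 7.45 F [-3.4 -0.1  4.7] tilt [-0. -0. -1.]
[-110.9    2.2    0.6] dz -0.4
```

View pics/t3.png

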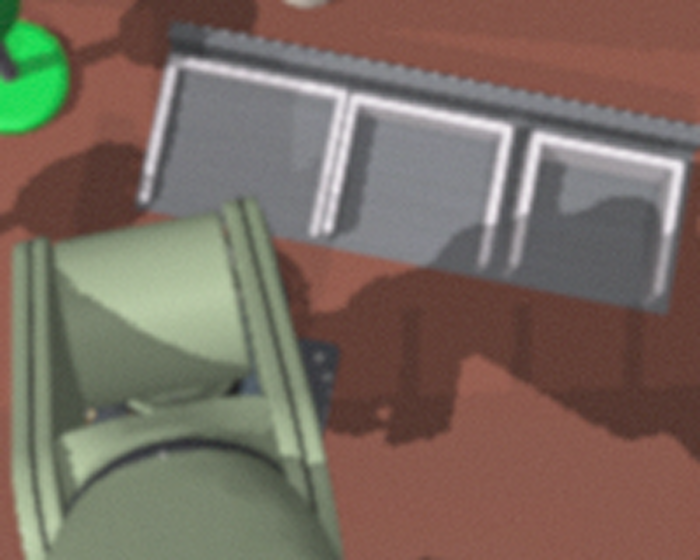

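carry_out(grip=[115,115,115,115,115,115,115,115,115,115], xyz=[[-12,1,0],[-25,2,0],[-39,2,0],[-53,2,0],[-67,2,0],[-80,2,0],[-91,2,0],[-99,2,0],[-104,2,0],[-107,2,0]], dr=[[0,0,0],[0,0,0],[0,0,0],[0,0,0],[0,0,0],[0,0,0],[0,0,0],[0,0,0],[0,0,0],[0,0,0]])

```text
time_s: 8.5
tool_pos: [0.5984, 0.1118, 0.0333]
ee_rot: [-0.0, 0.089, 0.996, -0.0]
force: [-2.6, 0.7, 2.4]
opening: 0.0502
```

carry_out(grip=[115,115,115], xyz=[[-1,0,0],[-2,0,0],[-3,0,0]], dr=[[0,0,0],[0,0,0],[0,0,0]])

```text
time_s: 8.8
tool_pos: [0.6008, 0.1114, 0.0334]
ee_rot: [-0.0, 0.088, 0.996, -0.0]
force: [-3.0, -0.0, 1.0]
opening: 0.0501
```

Not at the wall yet; creep on, watching force.

carry_out(grip=[115,115,115], xyz=[[-1,0,0],[-2,0,0],[-3,0,0]], dr=[[0,0,0],[0,0,0],[0,0,0]])

```text
time_s: 9.1
tool_pos: [0.6041, 0.1108, 0.0334]
ee_rot: [0.0, 0.088, 0.996, -0.0]
force: [-1.9, 0.7, 0.8]
opening: 0.05
```

carry_out(grip=[115,115], xyz=[[-1,0,0],[-2,0,0]], dr=[[0,0,0],[0,0,0]])

```text
time_s: 9.3
tool_pos: [0.606, 0.1104, 0.0334]
ee_rot: [-0.0, 0.089, 0.996, -0.0]
force: [-4.4, 0.3, 1.7]
opening: 0.05
```

carry_out(grip=[115,115], xyz=[[-1,0,0],[-1,0,0]], dr=[[0,0,0],[0,0,0]])

```text
time_s: 9.5
tool_pos: [0.6062, 0.1104, 0.0333]
ee_rot: [-0.001, 0.089, 0.996, -0.0]
force: [-4.9, 0.9, 1.5]
opening: 0.05
```

carry_out(grip=[115,115], xyz=[[-1,0,0],[-2,0,0]], dr=[[0,0,0],[0,0,0]])

```text
time_s: 9.7
tool_pos: [0.6065, 0.1103, 0.0333]
ee_rot: [-0.003, 0.089, 0.996, -0.0]
force: [-9.3, 3.1, 5.4]
opening: 0.0501
```

```bash
python3 - <<'E'
from h import *
from rig import env
o=env.observe();p,M,psi=pose(o);print(inv(*(p[:2]-.0616*M[:2,0])))
a=np.radians(95.2);t=np.array([.446,-.3295]);q=t-.07*np.array([np.cos(a),np.sin(a)])
print(inv(*t),q)
rel(o,(.44,-.02,.22,140),(.42,-.25,.24,110),(*q,.2,95.2))
E
```

```text
[0.00346218 0.12058183]
[-0.14149764 -0.33970686] [ 0.45234428 -0.39921191]
pose [0.6065 0.1103 0.0333] psi 169.8 q1,q6 [  9. -71.] t 9.7 F [-9.3  3.1  5.4] tilt [-0.006  0.    -1.   ]
[ 141.9 -157.8 -185.8] dz 29.8
[ 121.1 -387.8 -205.7] dz 59.8
[  62.6 -528.9 -166. ] dz 74.6
```

carry_out(grip=[115,115,115,115,115,115,115,115,115,115,115,115], xyz=[[5,0,0],[25,0,0],[45,0,-30],[65,-20,-70],[85,-45,-100],[105,-75,-130],[125,-110,-160],[140,-155,-180],[137,-200,-190],[133,-248,-195],[129,-296,-200],[125,-343,-203]], dr=[[0,0,0],[0,0,0],[0,0,0],[0,0,8],[0,0,16],[0,0,24],[0,0,30],[0,0,36],[0,0,42],[0,0,48],[0,0,54],[0,0,60]])

```text
time_s: 10.9
tool_pos: [0.4261, -0.2085, 0.2378]
ee_rot: [0.003, 0.577, 0.817, 0.0]
force: [0.7, 0.6, -0.3]
opening: 0.05
```

```bash
python3 - <<'E'
from h import *
from rig import env
o=env.observe()
q=(.4523,-.399)
rel(o,(*q,.2,95.2))
s=env.snapshot('top')
A=cv2.resize(s['img'][130:230,260:440],None,fx=4.4,fy=4.4,interpolation=cv2.INTER_CUBIC)[:, :790]
cv2.imwrite('pics/t4.png',A)
E
```

```text
pose [ 0.4261 -0.2085  0.2378] psi 109.6 q1,q6 [-27. -47.] t 10.9 F [ 0.7  0.6 -0.3] tilt [ 0.005 -0.003 -1.   ]
[-188.1  -39.3   38.5] dz 14.4
```

View pics/t4.png

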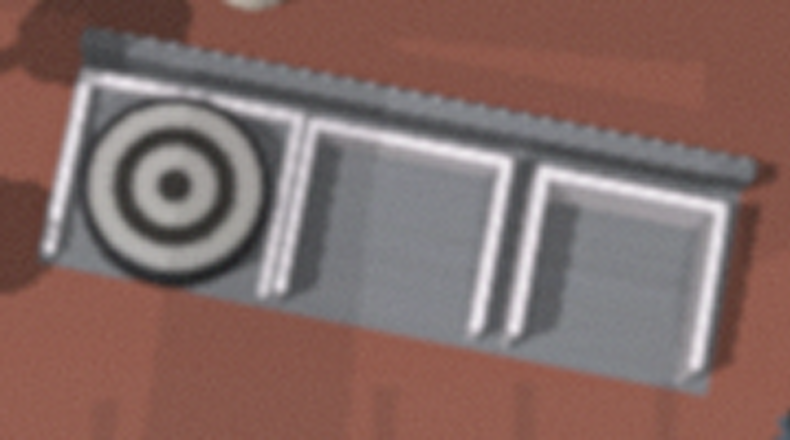

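carry_out(grip=[115,115,115,115,115,115,115,115,115,115,115,115], xyz=[[-40,-8,0],[-85,-18,0],[-130,-28,10],[-170,-36,20],[-188,-39,30],[-188,-39,40],[-188,-39,90],[-188,-39,140],[-188,-39,180],[-188,-39,198],[-188,-39,203],[-188,-39,203]], dr=[[0,0,5],[0,0,10],[0,0,14],[0,0,14],[0,0,14],[0,0,14],[0,0,14],[0,0,14],[0,0,14],[0,0,14],[0,0,14],[0,0,14]])

```text
time_s: 12.15
tool_pos: [0.4529, -0.3946, 0.0334]
ee_rot: [-0.0, 0.67, 0.743, 0.0]
force: [0.1, 0.7, 0.7]
opening: 0.0501
```

```bash
python3 - <<'E'
from h import *
from rig import env
o=env.observe()
rel(o,(.4523,-.399,.035,95.2))
E
```

```text
pose [ 0.4529 -0.3946  0.0334] psi 95.9 q1,q6 [-42. -48.] t 12.15 F [0.1 0.7 0.7] tilt [-0.  0. -1.]
[-4.3 -1.  -1.6] dz 0.7
```

carry_out(grip=[115,115,115,115,115,115,115,115,115,115,115,115], xyz=[[5,-1,0],[10,-1,0],[15,-1,0],[23,-1,0],[35,-1,0],[50,-1,0],[66,-1,0],[82,-1,0],[98,-1,0],[114,-1,0],[130,-1,0],[145,-1,0]], dr=[[0,0,0],[0,0,0],[0,0,0],[0,0,0],[0,0,0],[0,0,0],[0,0,0],[0,0,0],[0,0,0],[0,0,0],[0,0,0],[0,0,0]])

```text
time_s: 13.35
tool_pos: [0.4366, -0.2501, 0.0334]
ee_rot: [-0.0, 0.67, 0.742, -0.0]
force: [0.8, -3.1, 2.8]
opening: 0.0499
```

carry_out(grip=[115,115,115,115], xyz=[[12,0,0],[21,0,0],[27,0,0],[30,0,0]], dr=[[0,0,0],[0,0,0],[0,0,0],[0,0,0]])

```text
time_s: 13.75
tool_pos: [0.4336, -0.2211, 0.0333]
ee_rot: [-0.0, 0.67, 0.742, -0.0]
force: [0.6, -3.2, 1.8]
opening: 0.0501
```

```bash
python3 - <<'E'
from h import *
from rig import env
o=env.observe();p,M,psi=pose(o);c=p[:2]+.0546*M[:2,0];r=inv(*c);print('tin',c,r)
tgt=np.array([-.14,0]);v=tgt-r;ang=np.degrees(np.arctan2(v[1],v[0]));w=ang+YAW;print('dist',np.linalg.norm(v),'psi',w)
d=np.array([np.cos(np.radians(w)),np.sin(np.radians(w))]);q=c-.07*d
rel(o,(*q,.033,w))
s=env.snapshot('top');cv2.imwrite('pics/t5.png',s['img']);
print(proj(s,[*c,.058]))
cv2.imwrite('pics/t5.png',cv2.resize(s['img'][130:330,280:560],None,fx=2.6,fy=2.6,interpolation=cv2.INTER_CUBIC))
E
```

```text
tin [ 0.42799938 -0.1668161 ] [-0.18689849 -0.18245281]
dist 0.1883839082164601 psi 65.79451234268944
pose [ 0.4336 -0.2211  0.0333] psi 95.9 q1,q6 [-28. -34.] t 13.75 F [ 0.6 -3.2  1.8] tilt [-0.001  0.    -1.   ]
[ -6.  -35.1   0.3] dz 30.1
[[415.17913494 273.92610433]]
```

View pics/t5.png

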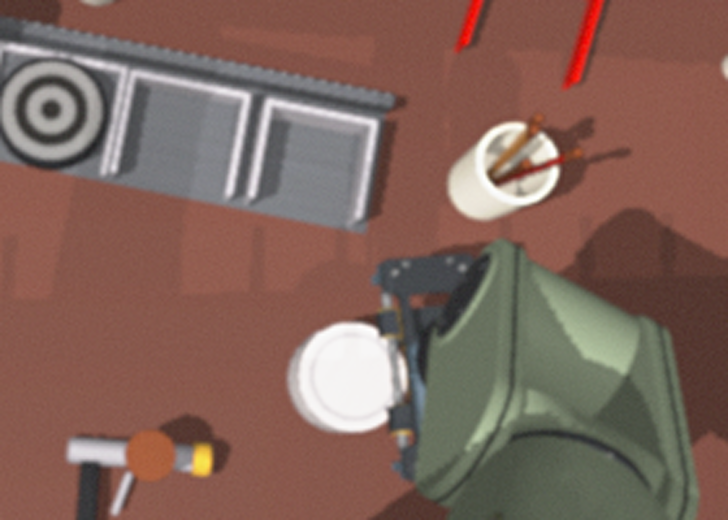

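carry_out(grip=[115,115,115,115,115,115,115], xyz=[[-10,0,0],[-20,0,0],[-19,-10,0],[-16,-19,0],[-12,-27,0],[-6,-35,0],[-6,-35,0]], dr=[[0,0,0],[0,0,0],[0,0,8],[0,0,16],[0,0,23],[0,0,30],[0,0,30]])

```text
time_s: 14.5
tool_pos: [0.398, -0.2312, 0.0329]
ee_rot: [-0.001, 0.84, 0.543, -0.001]
force: [-0.2, -1.0, -0.5]
opening: 0.0495
```

carry_out(grip=[115,115,115,115,115,115,115,115,115,115,115,115], xyz=[[6,0,0],[12,0,0],[18,0,0],[28,0,0],[42,0,0],[58,0,0],[74,0,0],[90,0,0],[106,0,0],[122,0,0],[138,0,0],[154,0,0]], dr=[[0,0,0],[0,0,0],[0,0,0],[0,0,0],[0,0,0],[0,0,0],[0,0,0],[0,0,0],[0,0,0],[0,0,0],[0,0,0],[0,0,0]])

```text
time_s: 15.7
tool_pos: [0.4629, -0.0896, 0.0334]
ee_rot: [0.0, 0.839, 0.544, -0.0]
force: [0.2, -2.7, -0.3]
opening: 0.05
```

```bash
python3 - <<'E'
from h import *
from rig import env
o=env.observe();p,M,psi=pose(o);c=p[:2]+.0546*M[:2,0];r=inv(*c);print('tin',c,r)
v=np.array([-.14,0])-r;print('dist',np.linalg.norm(v),'dir',np.degrees(np.arctan2(v[1],v[0]))+YAW)
rel(o,(*(rk(-.14,0)-.0546*M[:2,0]),.033,psi))
E
```

```text
tin [ 0.48513198 -0.03972231] [-0.15220859 -0.04749513]
dist 0.04903913258531014 dir 65.7942577405876
pose [ 0.4629 -0.0896  0.0334] psi 65.9 q1,q6 [-12.  12.] t 15.7 F [ 0.2 -2.7 -0.3] tilt [-0. -0. -1.]
[49.   0.1  0.4] dz -0.0
```

carry_out(grip=[115,115,115,115,115,115], xyz=[[14,0,0],[27,0,0],[37,0,0],[44,0,0],[48,0,0],[49,0,0]], dr=[[0,0,0],[0,0,0],[0,0,0],[0,0,0],[0,0,0],[0,0,0]])

```text
time_s: 16.3
tool_pos: [0.4827, -0.0458, 0.0334]
ee_rot: [0.0, 0.839, 0.544, -0.0]
force: [-1.4, -1.2, 0.2]
opening: 0.05
```

```bash
python3 - <<'E'
from h import *
from rig import env
o=env.observe();p,M,psi=pose(o);c=p[:2]+.0546*M[:2,0];r=inv(*c);print('tin',c,r)
rel(o,(*rk(r[0]-.072,r[1]),.033,YAW))
E
```

```text
tin [0.50501649 0.00400349] [-0.14004868 -0.00102496]
pose [ 0.4827 -0.0458  0.0334] psi 65.9 q1,q6 [-7. 17.] t 16.3 F [-1.4 -1.2  0.2] tilt [-0. -0. -1.]
[ 36.8 -69.8   0.4] dz 75.7
```

carry_out(grip=[115,115,115,115,115,115,115,115,115,115,115,115], xyz=[[-20,0,0],[-20,0,-45],[-20,0,-90],[37,-71,-90],[37,-71,-90],[37,-71,-90],[37,-71,-90],[37,-71,-90],[37,-71,-90],[37,-71,-90],[37,-71,-90],[37,-71,-90]], dr=[[0,0,0],[0,0,0],[0,0,0],[0,0,75.7],[0,0,75.7],[0,0,75.7],[0,0,75.7],[0,0,75.7],[0,0,75.7],[0,0,75.7],[0,0,75.7],[0,0,75.7]])

```text
time_s: 17.5
tool_pos: [0.4331, 0.0168, 0.1235]
ee_rot: [-0.0, 0.996, -0.089, 0.0]
force: [0.5, -0.2, 0.1]
opening: 0.05
```

```bash
python3 - <<'E'
from h import *
from rig import env
o=env.observe()
rel(o,(*rk(-.14-.072,0),.033,YAW),(*rk(-.0546,0),.033,YAW))
E
```

```text
pose [0.4331 0.0168 0.1235] psi -10.3 q1,q6 [  1. 101.] t 17.5 F [ 0.5 -0.2  0.1] tilt [ 0.001  0.001 -1.   ]
[ 1.1 -0.6 90.5] dz -0.5
[158.4  -1.9  90.5] dz -0.5
```

carry_out(grip=[115,115,115,115,115,115,115,115,115,115,115,115], xyz=[[0,-1,45],[0,-1,75],[0,-1,90],[0,-1,90],[7,-1,90],[14,-1,90],[22,-1,90],[33,-1,90],[46,-1,90],[60,-1,90],[74,-1,90],[88,-1,90]], dr=[[0,0,-0.5],[0,0,-0.5],[0,0,-0.5],[0,0,-0.5],[0,0,-0.5],[0,0,-0.5],[0,0,-0.5],[0,0,-0.5],[0,0,-0.5],[0,0,-0.5],[0,0,-0.5],[0,0,-0.5]])

```text
time_s: 18.7
tool_pos: [0.5209, 0.0026, 0.0337]
ee_rot: [-0.0, 0.997, -0.082, -0.0]
force: [-4.7, 1.1, 4.0]
opening: 0.0502
```

carry_out(grip=[115,115,115,115,115,115,115,115,115], xyz=[[13,0,0],[26,0,0],[38,0,0],[49,0,0],[58,0,0],[63,0,0],[66,0,0],[68,0,0],[69,0,0]], dr=[[0,0,0],[0,0,0],[0,0,0],[0,0,0],[0,0,0],[0,0,0],[0,0,0],[0,0,0],[0,0,0]])

```text
time_s: 19.6
tool_pos: [0.5878, -0.0085, 0.0333]
ee_rot: [0.0, 0.997, -0.082, -0.0]
force: [-3.4, -0.9, 3.2]
opening: 0.0502
```

```bash
python3 - <<'E'
from h import *
from rig import env
o=env.observe();p,M,psi=pose(o);print(inv(*(p[:2]+.0546*M[:2,0])))
rel(o,(*rk(-.0546,0),.033,YAW))
E
```

```text
[-0.00175153  0.00114629]
pose [ 0.5878 -0.0085  0.0333] psi -9.4 q1,q6 [-2. 97.] t 19.6 F [-3.4 -0.9  3.2] tilt [-0. -0. -1.]
[1.7 0.7 0.3] dz 0.4
```

carry_out(grip=[115,115,115,115], xyz=[[1,0,0],[2,0,0],[3,0,0],[4,0,0]], dr=[[0,0,0],[0,0,0],[0,0,0],[0,0,0]])

```text
time_s: 20.0
tool_pos: [0.592, -0.0092, 0.0334]
ee_rot: [0.0, 0.997, -0.082, 0.0]
force: [-3.6, 0.5, 2.1]
opening: 0.0504
```

carry_out(grip=[115,115], xyz=[[1,0,0],[1.5,0,0]], dr=[[0,0,0],[0,0,0]])

```text
time_s: 20.2
tool_pos: [0.5923, -0.0092, 0.0333]
ee_rot: [-0.0, 0.997, -0.082, -0.001]
force: [-7.5, 1.8, 4.9]
opening: 0.0502
```

carry_out(grip=[115,115], xyz=[[1,0,0],[1.5,0,0]], dr=[[0,0,0],[0,0,0]])

```text
time_s: 20.4
tool_pos: [0.5924, -0.0093, 0.0333]
ee_rot: [-0.0, 0.997, -0.082, -0.003]
force: [-9.2, 2.2, 7.7]
opening: 0.0504
```

carry_out(grip=[115,115,115,115,115,115,115,60,0,0,0,0], xyz=[[-5,0,0],[-20,0,0],[-40,0,0],[-50,0,-45],[-50,0,-90],[-50,0,-140],[-50,0,-190],[-45,-10,-235],[-40,-30,-260],[-40,-70,-265],[-40,-110,-265],[-40,-150,-265]], dr=[[0,0,0],[0,0,0],[0,0,0],[0,0,0],[0,0,0],[0,0,-8],[0,0,-16],[0,0,-24],[0,0,-32],[0,0,-40],[0,0,-48],[0,0,-56]])

```text
time_s: 21.6
tool_pos: [0.5813, 0.1463, 0.2993]
ee_rot: [0.001, 0.917, 0.398, 0.002]
force: [0.6, 0.2, 1.1]
opening: 0.0872
```

```bash
python3 - <<'E'
from h import *
from rig import env
o=env.observe()
rel(o,(.589,.327,.285,80.2))
E
```

```text
pose [0.5813 0.1463 0.2993] psi 46.9 q1,q6 [13. 56.] t 21.6 F [0.6 0.2 1.1] tilt [ 0.005  0.001 -1.   ]
[ 137.2 -117.8   14.5] dz -33.3
```

carry_out(grip=[0,0,0,0,0,0,0,0,0,0], xyz=[[35,-30,5],[70,-60,10],[105,-90,14],[137,-118,14],[137,-118,14],[137,-118,14],[137,-118,50],[137,-118,85],[137,-118,110],[137,-118,119]], dr=[[0,0,-8],[0,0,-16],[0,0,-24],[0,0,-33],[0,0,-33],[0,0,-33],[0,0,-33],[0,0,-33],[0,0,-33],[0,0,-33]])

```text
time_s: 22.6
tool_pos: [0.5874, 0.3232, 0.1767]
ee_rot: [-0.0, 0.769, 0.639, -0.002]
force: [0.7, 0.1, 0.1]
opening: 0.091
```

```bash
python3 - <<'E'
from h import *
from rig import env
o=env.observe()
rel(o,(.589,.327,.18,80.2))
s=env.snapshot('side');t=env.snapshot('top')
a=cv2.resize(s['img'][230:430,170:370],(400,400));b=cv2.resize(t['img'][130:290,130:290],(400,400))
print('foot px side',proj(s,[.589,.327,.016]),'top',proj(t,[.589,.327,.016]))
cv2.imwrite('pics/g.png',cv2.hconcat([a,b]))
E
```

```text
pose [0.5874 0.3232 0.1767] psi 79.5 q1,q6 [28. 38.] t 22.6 F [0.7 0.1 0.1] tilt [-0.003 -0.003 -1.   ]
[ 4.   0.8 -3.3] dz -0.7
foot px side [[266.80390279 351.49951339]] top [[201.35033195 200.77158401]]
```

View pics/g.png

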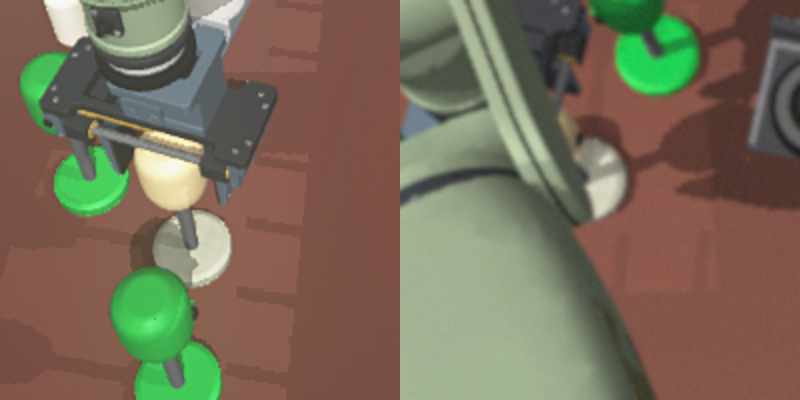

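carry_out(grip=[0,0,90,120,140,140,140,140], xyz=[[2,1,-2],[2,1,-2],[2,1,-2],[2,1,-2],[2,1,-2],[2,1,-2],[2,1,-2],[2,1,-2]], dr=[[0,0,0],[0,0,0],[0,0,0],[0,0,0],[0,0,0],[0,0,0],[0,0,0],[0,0,0]], squeeze=25)

```text
time_s: 23.5
tool_pos: [0.5897, 0.3273, 0.1816]
ee_rot: [0.0, 0.768, 0.64, 0.0]
force: [1.7, 0.4, 1.5]
opening: 0.0611
```

carry_out(grip=[140,140,140,140,140,140,140], xyz=[[0,0,-8],[0,0,-22],[0,0,-42],[0,0,-64],[0,0,-86],[0,0,-102],[0,0,-108]], dr=[[0,0,0],[0,0,0],[0,0,0],[0,0,0],[0,0,0],[0,0,0],[0,0,0]])

```text
time_s: 24.2
tool_pos: [0.5899, 0.3276, 0.2922]
ee_rot: [0.0, 0.768, 0.64, 0.002]
force: [-0.0, -0.3, -3.9]
opening: 0.061
```

```bash
python3 - <<'E'
from h import *
from rig import env
o=env.observe();print(o['opening'])
rel(o,(*rk(-.003,-.121),.29,80.2))
E
```

```text
0.06104876410722704
pose [0.5899 0.3276 0.2922] psi 79.6 q1,q6 [28. 38.] t 24.2 F [-0.  -0.3 -3.9] tilt [ 0.003  0.002 -1.   ]
[-452.2  112.9    1.4] dz -0.6
```

Lifted (force −3.9 N ≈ 0.45 kg). Carry across.

carry_out(grip=[140,140,140,140,140,140,140,140,140,140,140,140], xyz=[[-8,2,0],[-22,5,0],[-42,10,0],[-67,17,0],[-95,24,0],[-125,31,0],[-155,39,0],[-185,46,0],[-215,54,0],[-245,61,0],[-275,69,0],[-305,76,0]], dr=[[0,0,0],[0,0,0],[0,0,0],[0,0,0],[0,0,0],[0,0,0],[0,0,0],[0,0,0],[0,0,0],[0,0,0],[0,0,0],[0,0,0]])

```text
time_s: 25.4
tool_pos: [0.6082, 0.0104, 0.2886]
ee_rot: [-0.0, 0.768, 0.64, -0.001]
force: [1.2, -0.8, -4.5]
opening: 0.0611
```

carry_out(grip=[140,140,140,140,140,140,140,140,140,140,140,140], xyz=[[-27,7,0],[-52,13,0],[-75,19,0],[-95,24,0],[-112,28,0],[-126,32,0],[-136,34,0],[-143,36,0],[-147,37,0],[-147,37,0],[-147,37,0],[-147,37,0]], dr=[[0,0,0],[0,0,0],[0,0,0],[0,0,0],[0,0,0],[0,0,0],[0,0,0],[0,0,-0.6],[0,0,-0.6],[0,0,-0.6],[0,0,-0.6],[0,0,-0.6]])

```text
time_s: 26.6
tool_pos: [0.6193, -0.137, 0.2895]
ee_rot: [-0.0, 0.764, 0.645, 0.0]
force: [0.5, 0.5, -3.9]
opening: 0.061
```

```bash
python3 - <<'E'
from h import *
from rig import env
o=env.observe();print(inv(*o['tool_pos'][:2]),o['opening'])
rel(o,(*rk(-.003,-.121),.29,80.2))
s=env.snapshot('side');t=env.snapshot('top')
a=cv2.resize(s['img'][110:290,200:360],(356,400));b=cv2.resize(t['img'][130:240,260:440],(440,269),interpolation=cv2.INTER_CUBIC)
b=cv2.copyMakeBorder(b,0,131,0,0,cv2.BORDER_CONSTANT)
c=rk(-.003,-.121);z=o['tool_pos'][2]-.1816+.016
print('foot exp px side',proj(s,[*o['tool_pos'][:2],z]),'top',proj(t,[*o['tool_pos'][:2],z]))
cv2.imwrite('pics/g2.png',cv2.hconcat([a,b]))
E
```

```text
[-0.00342594 -0.12052928] 0.06103594832405129
pose [ 0.6193 -0.137   0.2895] psi 80.3 q1,q6 [-14.  -4.] t 26.6 F [ 0.5  0.5 -3.9] tilt [ 0.  0. -1.]
[-0.5  0.4 -0.5] dz 0.1
foot exp px side [[291.56369794 159.96471173]] top [[407.76615364 182.32594924]]
```

View pics/g2.png

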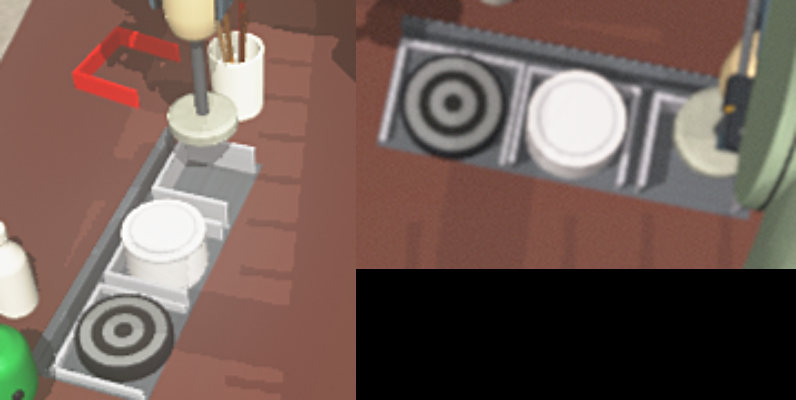

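carry_out(grip=[140,140,140,140,140,140,140,140], xyz=[[2,0,5],[2,0,18],[2,0,34],[2,0,48],[2,0,58],[2,0,64],[2,0,68],[2,0,70]], dr=[[0,0,0],[0,0,0],[0,0,0],[0,0,0],[0,0,0],[0,0,0],[0,0,0],[0,0,0]])

```text
time_s: 27.5
tool_pos: [0.6198, -0.1357, 0.2193]
ee_rot: [0.0, 0.765, 0.644, 0.0]
force: [0.6, 0.2, -3.9]
opening: 0.0615
```

carry_out(grip=[140,140,140,140,140], xyz=[[0,0,8],[0,0,18],[0,0,26],[0,0,31],[0,0,33]], dr=[[0,0,0],[0,0,0],[0,0,0],[0,0,0],[0,0,0]])

```text
time_s: 28.0
tool_pos: [0.6193, -0.1356, 0.1854]
ee_rot: [-0.001, 0.765, 0.644, -0.0]
force: [0.0, -0.0, -3.4]
opening: 0.061
```

carry_out(grip=[140,140,140,140], xyz=[[0,0,2],[0,0,3],[0,0,4],[0,0,4]], dr=[[0,0,0],[0,0,0],[0,0,0],[0,0,0]])

```text
time_s: 28.4
tool_pos: [0.6197, -0.1357, 0.1825]
ee_rot: [0.0, 0.765, 0.644, 0.0]
force: [-0.6, 0.5, -5.0]
opening: 0.061
```

carry_out(grip=[140,140,140,140], xyz=[[0,1,0],[0,2,0],[0,3,0],[0,4,0]], dr=[[0,0,0],[0,0,0],[0,0,0],[0,0,0]])

```text
time_s: 28.8
tool_pos: [0.6237, -0.1364, 0.1825]
ee_rot: [0.0, 0.765, 0.644, 0.0]
force: [0.7, -1.2, -4.8]
opening: 0.0611
```

carry_out(grip=[140,140,140], xyz=[[0,0,1],[0,0,1.5],[0,0,1.5]], dr=[[0,0,0],[0,0,0],[0,0,0]])

```text
time_s: 29.1
tool_pos: [0.6239, -0.1365, 0.1815]
ee_rot: [0.001, 0.765, 0.644, 0.0]
force: [-0.0, 0.1, 0.4]
opening: 0.0607
```

carry_out(grip=[140,140,140], xyz=[[0,1,0],[0,2,0],[0,2,0]], dr=[[0,0,0],[0,0,0],[0,0,0]])

```text
time_s: 29.4
tool_pos: [0.6247, -0.1366, 0.1814]
ee_rot: [-0.001, 0.765, 0.644, -0.001]
force: [-4.8, 0.5, 3.8]
opening: 0.0614
```

carry_out(grip=[140,140,140], xyz=[[0,1,0],[0,2,0],[0,2,0]], dr=[[0,0,0],[0,0,0],[0,0,0]])

```text
time_s: 29.7
tool_pos: [0.6258, -0.1368, 0.1815]
ee_rot: [-0.002, 0.765, 0.644, -0.001]
force: [-6.2, 0.7, 8.0]
opening: 0.0612
```

carry_out(grip=[140,140,140], xyz=[[0,0,-0.8],[0,0,-0.8],[0,0.5,-0.8]], dr=[[0,0,0],[0,0,0],[0,0,0]])

```text
time_s: 30.0
tool_pos: [0.626, -0.1369, 0.1815]
ee_rot: [-0.002, 0.765, 0.644, -0.002]
force: [-6.9, 1.2, 4.2]
opening: 0.0612
```

carry_out(grip=[140,140], xyz=[[0,1,0],[0,1,0]], dr=[[0,0,0],[0,0,0]])

```text
time_s: 30.2
tool_pos: [0.6264, -0.1369, 0.1816]
ee_rot: [-0.003, 0.765, 0.644, -0.002]
force: [-7.4, 1.2, 5.7]
opening: 0.0617
```

carry_out(grip=[140,140,140], xyz=[[0,-1,0],[0,-2,0],[0,-2,0]], dr=[[0,0,0],[0,0,0],[0,0,0]])

```text
time_s: 30.5
tool_pos: [0.6256, -0.1368, 0.1815]
ee_rot: [-0.001, 0.765, 0.644, -0.001]
force: [-5.2, 0.9, 3.3]
opening: 0.0613
```

carry_out(grip=[110,80,40,0,0,0,0,0,0,0,0,0], xyz=[[0,0,0],[0,0,0],[0,0,0],[0,0,0],[0,0,-10],[0,0,-30],[0,0,-55],[0,0,-85],[0,0,-115],[-30,-20,-120],[-60,-60,-120],[-80,-100,-120]], dr=[[0,0,0],[0,0,0],[0,0,0],[0,0,0],[0,0,0],[0,0,0],[0,0,0],[0,0,0],[0,0,0],[0,0,0],[0,0,0],[0,0,0]])

```text
time_s: 31.7
tool_pos: [0.5145, -0.2003, 0.3027]
ee_rot: [0.002, 0.765, 0.644, 0.0]
force: [0.2, -1.2, 0.1]
opening: 0.0914
```

carry_out(grip=[0,0,0,0,0,0], xyz=[[-40,-30,0],[-80,-60,0],[-120,-90,0],[-160,-120,0],[-200,-140,0],[-200,-140,0]], dr=[[0,0,0],[0,0,0],[0,0,0],[0,0,0],[0,0,0],[0,0,0]])

```text
time_s: 32.3
tool_pos: [0.3404, -0.3762, 0.3029]
ee_rot: [0.002, 0.767, 0.642, -0.001]
force: [0.2, 0.2, -0.2]
opening: 0.0911
```

```bash
python3 - <<'E'
from h import *
from rig import env
o=env.observe();rel(o)
d=pickle.load(open('s0.pkl','rb'));N={n:env.snapshot(n) for n in('top','side')}
pickle.dump(N,open('s1.pkl','wb'))
def head(s):
    h=cv2.cvtColor(s['img'],cv2.COLOR_BGR2HSV);m=cv2.inRange(h,(17,40,150),(32,150,255))
    n,l,st,c=cv2.connectedComponentsWithStats(m)
    i=np.argsort(-st[1:,4])[:3]+1;return [(st[k].tolist(),c[k].round(1).tolist()) for k in i]
for n in N:
    print(n,'before',head(d[n]),'\n  after',head(N[n]))
    # expected head-centre pixel before / after
    print('  exp',proj(N[n],[[.589,.326,.168],[*rk(.003,-.121),.168]]).round(1).tolist())
def box(n,uv,r=16):
    u,v=uv;a,b=[x[n]['img'][v-r:v+r,u-r:u+r].astype(float) for x in(d,N)];(sx,sy),_=cv2.phaseCorrelate(cv2.cvtColor(a.astype('f4'),cv2.COLOR_BGR2GRAY),cv2.cvtColor(b.astype('f4'),cv2.COLOR_BGR2GRAY));return round(sx,2),round(sy,2),np.abs(a-b).mean().round(1)
print('bottle',box('top',(318,115)),box('side',(203,232)),'pot',box('top',(470,195)),box('side',(306,140)),'gun',box('top',(335,310),28),box('side',(398,250),28))
a=cv2.resize(N['side']['img'][90:290,190:350],(480,600));b=cv2.resize(N['top']['img'][130:230,330:440],(320,291),interpolation=cv2.INTER_CUBIC)
cv2.imwrite('pics/f.png',cv2.hconcat([a,cv2.copyMakeBorder(b,0,309,0,0,cv2.BORDER_CONSTANT)]))
E
```

```text
pose [ 0.3404 -0.3762  0.3029] psi 79.9 q1,q6 [-49. -39.] t 32.3 F [ 0.2  0.2 -0.2] tilt [ 0.001 -0.004 -1.   ]
top before [([0, 167, 81, 79, 4075], [42.7, 206.1]), ([166, 168, 31, 34, 714], [182.4, 183.1]), ([618, 158, 13, 10, 38], [622.9, 162.1])] 
  after [([0, 166, 81, 81, 4129], [42.6, 206.0]), ([397, 158, 34, 34, 775], [413.8, 174.2]), ([618, 158, 13, 10, 37], [623.2, 162.1])]
  exp [[184.2, 184.3], [413.1, 173.8]]
side before [([237, 291, 37, 44, 1087], [255.6, 312.2]), ([253, 17, 108, 36, 866], [307.1, 43.1]), ([189, 476, 102, 4, 326], [241.6, 477.9])] 
  after [([253, 17, 108, 36, 905], [306.9, 42.9]), ([274, 120, 28, 45, 696], [287.9, 146.2]), ([189, 476, 102, 4, 340], [242.6, 477.8])]
  exp [[257.3, 312.0], [287.8, 145.2]]
bottle (0.02, 0.03, np.float64(2.1)) (-0.01, -0.01, np.float64(2.6)) pot (-0.13, -0.03, np.float64(4.0)) (-0.04, 0.08, np.float64(20.7)) gun (-0.04, -0.04, np.float64(2.4)) (0.0, -0.0, np.float64(2.0))
```

View pics/f.png

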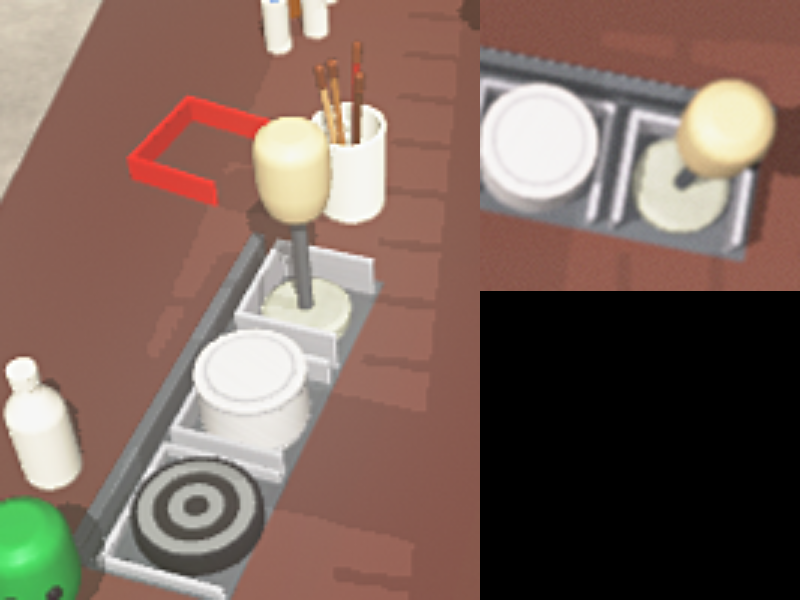

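```bash
python3 - <<'E'
from h import *
N=pickle.load(open('s1.pkl','rb'));T=N['top'];t=np.linspace(0,2*np.pi,73)
for u in(-.006,-.003,0,.003):
    c=rk(u,-.121);q=proj(T,np.c_[c[0]+.04*np.cos(t),c[1]+.04*np.sin(t),np.full(73,.016)])
    print(u,'ctr',proj(T,[*c,.016]).round(1),'front row',q[:,1].max().round(1),'left col',q[:,0].min().round(1))
h=cv2.cvtColor(T['img'],cv2.COLOR_BGR2HSV)
for c in (394,397,400,403):print(c,T['img'][196:218,c].tolist()[::1] if c==400 else [int(x) for x in T['img'][198:218,c,1]])
print([int(x) for x in T['img'][194,372:402,1]])
# same front-edge check for disc & tin
for n,y,R,z in(('disc',.121,.052,.022),('tin',0,.046,.058)):print(n,proj(T,[*rk(.003,y),z]).round(1),proj(T,[*rk(0,y),z]).round(1))
E
```

```text
-0.006 ctr [[398.1 195.1]] front row 211.6 left col 381.3
-0.003 ctr [[398.3 193.9]] front row 210.4 left col 381.6
0 ctr [[398.5 192.7]] front row 209.2 left col 381.8
0.003 ctr [[398.7 191.5]] front row 208.0 left col 382.0
394 [221, 221, 224, 224, 225, 222, 225, 228, 231, 232, 217, 167, 135, 131, 135, 131, 121, 103, 93, 93]
397 [220, 221, 223, 222, 223, 222, 222, 223, 226, 230, 224, 176, 136, 130, 132, 133, 126, 109, 93, 93]
400 [[191, 214, 218], [201, 218, 222], [199, 218, 221], [199, 217, 220], [199, 219, 222], [205, 222, 225], [204, 222, 225], [203, 222, 224], [203, 221, 224], [202, 222, 223], [204, 222, 226], [206, 224, 227], [196, 218, 221], [165, 183, 184], [135, 139, 141], [134, 129, 129], [134, 130, 127], [138, 135, 132], [134, 130, 129], [127, 123, 135], [103, 108, 147], [80, 93, 147]]
403 [219, 216, 217, 218, 219, 218, 220, 220, 222, 222, 210, 161, 132, 128, 132, 135, 131, 128, 120, 103]
[107, 87, 85, 99, 140, 192, 227, 222, 158, 103, 113, 139, 158, 184, 215, 222, 224, 225, 225, 224, 224, 223, 224, 222, 201, 167, 128, 115, 129, 159]
disc [[299.1 171. ]] [[298.8 172.2]]
tin [[350.5 176.8]] [[350.2 178.1]]
```

```bash
python3 -c "
from rig import env
print(env.job_done())"
```

```text
the job is handed in; nothing more can be done
None
```

I loaded the rack in the order asked and handed the job in at about 32 s of robot time. The hand-in gives no verdict.

- **Disc and tin:** I slid the disc, then the tin, along the bench in a two-finger cradle. Each went into its bay until it stopped against the back wall at about 9 N.
- **Stand:** I gripped the head stand, carried it over, set it in the narrow bay and slid it back until it stopped at about 7 N. The arm was still pressing at about 5 N when I released it.

**Last checks:**
- All three stopped about 3 mm deeper than the camera-fitted rack pose predicted. I took that as a shared offset between camera and tool, since the pictures show the disc and tin seated.
- After release, the stand's head was within about 1 pixel of its upright, home position in both cameras. The front edge of its foot also fits it being fully home.
- The gun and bottle did not move (under 0.05 pixel). The brush pot showed no shift from above (about 0.1 pixel). In the side view the stand's head now partly hides the pot, so that comparison was not clean.
- The top and side cameras disagreed by up to about 9 mm on the stand's sideways position. I shifted it 2 mm towards the top camera's reading, and it went into the bay without touching the sides.

I viewed 13 pictures, three over the budget of 10 and one past the allowed extra.

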